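# Gauge the slanting bore of a pen stand

### The arm

A 6-joint arm with a two-finger parallel gripper is mounted at the origin on the work surface. World frame = base frame: x ahead of the robot, y to its left, z up, the work surface at z = 0. Lengths are in mm, angles in rad, forces in N, time in s.
With the tool pointing down it reaches from about 300 to 750 mm from the base axis. Payload 8.5 kg.
Tool frame: the origin (TCP) lies at the very end of the fingers, on their centre line; the grasp point (between the pads) lies env.pinch_z behind it (env.pinch_z is the distance from the TCP to the grasp point, in mm); z points along the fingers, y is the line along which they close (so a half turn about z gives the same grasp; the last joint's range is limited). The gripper opens to 88 mm and grips with 3 to 60 N. Pads are 18 mm wide; open, the fingers measure 123 mm over their backs; the gripper's body (75 mm by 187 mm) begins 45 mm behind the grasp point.
Start: joints at [1.129, 0.381, 1.297, -0, 1.464, -0.215], TCP at [123.666, 535.898, 238.748] pointing down, gripper open.
Joint ranges: [-3.11, 3.11], [-0.89, 2.33], [0.22, 2.48], [-1.42, 4.56], [0.17, 2.85], [-2.88, 2.88]. Speed limits (rad/s): [2.39, 2.39, 3.14, 3.14, 3.14, 3.14].

### API

Orientations are given as a unit quaternion [x, y, z, w].
In Python, from rig import observe, optics, job, env gives the robot as it stands.
- The arm moves only by the tool drive_tool, never from a script. Its argument "steps" is one flat list of numbers, 7 for each row, row after row: the shift along the tool's x, y, z normalised to -1 to 1, where 1 is 500 mm, then the turn, a rotation vector about the tool's x, y, z normalised to -1 to 1, where 1 is 6 degrees, then the closure, from 0 (fully open) to 1 (shut). A call has 1 to 8 rows; each row shifts and turns the commanded pose from where the row before left it, along the tool's axes as they then stand; what a row does not reach is not made up. A row lasts 1/12 s, in which the tool goes at most 41.7 mm and 7.16 degrees, less where a joint would pass 70% of its speed; a pose out of reach is approached as far as the arm can. A call with a number of a shift or a turn outside -1 to 1 is refused whole. A call with a gripper value outside its range is refused whole. The fingers move at their own pace and stop on an object; "grip_force" is the grip in N (left out, the last holds). Time passes only in rows, so rows that do not move let the fingers close. It gives the time, the measured TCP pose, the force, the opening and the grip force at its end, in the units of the state.
- observe(): the state, without advancing time (a new reading comes with each control period).
- optics.grab_frame(name): name is "side" or "top"; returns a dict with "pixels" (420x560x3 uint8, red, green, blue), "camera_matrix" (3x3 intrinsics, pixels), "dist" ([k1, k2, p1, p2, k3] as OpenCV has them; the pictures are not rectified), "xyz" and "orientation" of the camera in the world. Camera axes: x right, y down, z forward; pixel columns grow to the right and rows downward; lengths in mm; the calibration is good to about 2 mm. A picture is of the moment at which its call begins. There is no depth.
- job.finish_job(): hands the job in; it is judged then, once.
The state is a dict: "time_s": time; "joints": joint angles; "joint_velocities": joint speeds; "tau": joint torques, N m; "position": TCP position; "ee_rot": TCP orientation; "ft_force": force on the tool from outside, world axes, zero at the start; "torque": the same for the moment, N m; "grip_width": opening from 0.0 (shut) to 1.0 (fully open); "gripper_force": force on a finger pad.
Only numpy, scipy, OpenCV 4.12 (cv2) and the standard library are available. Lean on these libraries where they do the work, as an engineer would, in place of code of your own. Each camera call takes 0.05 s, during which the arm holds its last target. There are 200 camera calls.

### The job

In the marquetry workshop, take the red-handled depth gauge from its wooden rest and slide its rod into the flared brass guide tube of the slanting pen-stand block until the collar stops against the brass rim; then draw the rod fully out and hold the gauge dead level in the air with its yellow tip on the robot's side of the upright reading lens, centred on the glass and about 60 mm from it. Finish while still holding it there, with the yellow tip still pushed in by the bore and the gauge touching nothing but the gripper; leave the jar, the inlaid plaque and the little casket where they are.

Things in the scene. Friction and masses are not known exactly. Their poses are not given: they have to be found in the camera images.
- grip (a point): Centre of the gauge's red square handle, 90 mm long, 22 x 22 mm, at first level in its rest, 55 mm above the table. x runs along the gauge towards its tip, z is up. Along +x from here: brass collar (33 mm diameter) 45 to 53 mm, steel rod (8 mm diameter) 53 to 128 mm, yellow sliding tip (6 mm diameter) to 143 mm. Weight about 0.13 kg.
- collar (a point): Centre of the collar's front face, 53 mm ahead of the handle's centre; this face stops on the brass rim. Axes as the gauge's.
- tip (a point): End of the yellow sliding tip, on the gauge's axis, 143 mm ahead of the handle's centre while fully out; moves back towards the handle as it is pushed in.
- plunger (a joint): How far the yellow tip is pushed in, m: 0 fully out (at the start), at most 0.0145. About 1.5 N pushes it in and it stays where it is left. The bore's floor pushes it in by 4 to 12 mm when the collar is home.
- rest: Fixed wooden rest of the gauge. Origin on the table right under the handle's centre, x as the gauge's. Base 70 mm wide, 10 mm high. Two notched uprights, open at the top, 12 mm long, centred at x = -37 (handle's rear end) and x = 95 mm (rod), no higher than 61 mm; between them, up to the collar, the handle is free on all sides. Lift the gauge straight up.
- mouth (a point): Centre of the guide tube's flared brass mouth, in the plane of its rim, 97 mm above the table. z points out of the bore along its axis, 30 degrees above level: the rod goes in 30 degrees nose down. x is level. Inside, it funnels from 21 mm diameter (rim 29 mm outside) to a 13 mm bore over 14 mm; behind it a fixed wooden block 50 x 50 mm across, 100 mm long along the bore.
- stand: Fixed dark wooden base plate of the pen stand, 120 x 170 x 12 mm. Origin on the table right under the mouth; y points the way the rod goes in, seen from above. The plate reaches 30 mm out in front of the mouth.
- lens (a point): Centre of the upright round reading lens (84 mm over its black rim, 8 mm thick), 165 mm above the table, fixed on a thin stem with a round foot. x is the lens's axis and points away from the robot, y level, z up. The reading point is 60 mm from here along -x, on the robot's side.
- jar_mid (a point): Middle of an amber glass jar with black cap, 54 mm diameter, 75 mm high; bystander.
- plaque_mid (a point): Middle of an inlaid wooden plaque lying flat, 90 x 110 x 12 mm; bystander.
- casket_mid (a point): Middle of a small red-brown casket, 74 x 104 mm, 48 mm high, near the robot's base; bystander.
Things that resemble listed ones, but are neither listed nor needed, are in the scene too. Several things have the shape of the stand; the one meant has the colours described above.

How it is judged:
By the outcome, as a careful person would: the job done as asked, in the order asked, and still so for the second after the job is handed in, while the arm keeps its last pose, push and grip.
It also fails if it takes over 48 s, if anything falls off the work surface, if the arm or the gripper's body presses on something with over 40 N, if the wrist force passes 120 N, or if a joint passes its speed limit or range.

## Working session

There is one attempt and no reset: what is moved stays moved. The work goes in short steps, Python scripts to look and compute and a tool call to move; the robot and the scene stay as the last step left them, time stands still between calls to the robot, and variables do not carry over. Pictures are saved under pics/ and viewed, at most 10 in all, crops included, and the job is handed in when it is done.

Besides the shell and the picture viewer there is one more tool, called after "Emit:" in YAML: its name, and indented under it one key for each argument. drive_tool: Moves the arm, as the interface text tells. Its arguments: {"type":"object","properties":{"steps":{"type":"array","items":{"type":"number","minimum":-1,"maximum":1}},"grip_force":{"type":"number"}},"required":["steps"]}

```bash
ls; mkdir -p pics; cat > h.py <<'E'
import numpy as np, cv2, pickle
from scipy.spatial.transform import Rotation as R
def grab(n,save=None):
    from rig import optics
    f=optics.grab_frame(n)
    pickle.dump(f,open(f'{n}.pkl','wb'))
    if save: cv2.imwrite(save,cv2.cvtColor(np.asarray(f['pixels']),cv2.COLOR_RGB2BGR))
    return f
def load(n): return pickle.load(open(f'{n}.pkl','rb'))
def ray(f,uv):
    p=cv2.undistortPoints(np.array([[uv]],float),np.array(f['camera_matrix'],float),np.array(f['dist'],float))[0,0]
    d=R.from_quat(f['orientation']).apply([p[0],p[1],1]); return np.array(f['xyz'],float),d/np.linalg.norm(d)
def onz(f,uv,z):
    o,d=ray(f,uv); return o+d*(z-o[2])/d[2]
def proj(f,P):
    r=R.from_quat(f['orientation']).inv(); q=r.apply(np.atleast_2d(P)-np.array(f['xyz']))
    return cv2.projectPoints(q,np.zeros(3),np.zeros(3),np.array(f['camera_matrix'],float),np.array(f['dist'],float))[0][:,0]
def tri(a,ua,b,ub):
    o1,d1=ray(a,ua);o2,d2=ray(b,ub)
    A=np.array([d1,-d2]).T; s=np.linalg.lstsq(A,o2-o1,rcond=None)[0]
    p,q=o1+d1*s[0],o2+d2*s[1]; return (p+q)/2,np.linalg.norm(p-q)
def crop(f,u0,v0,w,h,k,path):
    im=cv2.cvtColor(np.asarray(f['pixels']),cv2.COLOR_RGB2BGR)[v0:v0+h,u0:u0+w]
    cv2.imwrite(path,cv2.resize(im,None,fx=k,fy=k,interpolation=cv2.INTER_CUBIC))
E
python3 - <<'E'
from h import *
from rig import observe,env
for n in('side','top'):
    f=grab(n,f'pics/{n}0.png'); print(n,f['xyz'],f['orientation'],f['camera_matrix'],f['dist'])
print(observe(),env.pinch_z)
E
```

```text
pics
side [-163.90812263 -810.35976585  898.73615174] [ 0.84532033 -0.28921459  0.1542433  -0.42189745] [[492.15257401   0.         275.09555598]
 [  0.         492.15257401 204.37725936]
 [  0.           0.           1.        ]] [-0.15209765  0.          0.          0.          0.        ]
top [ 258.51608869  -39.04899298 1283.36007028] [-0.69801492  0.70985038 -0.0631709   0.06997886] [[456.34135243   0.         275.11921965]
 [  0.         456.34135243 207.94833394]
 [  0.           0.           1.        ]] [-0.06341713  0.          0.          0.          0.        ]
{'time_s': 0.1, 'joints': array([ 1.12867850e+00,  3.81134085e-01,  1.29809813e+00,  1.03444030e-05,
        1.46358707e+00, -2.15318090e-01]), 'joint_velocities': array([-1.70906484e-03, -2.82454278e-03, -1.99322505e-03, -1.50658043e-03,
        8.73166967e-04,  7.08113619e-05]), 'tau': array([ 4.33237263e-03, -4.38658690e+01, -2.24908179e+01,  7.14679132e-02,
        3.42560280e-02, -4.93482332e-05]), 'position': array([123.5846427 , 535.70592655, 238.2258646 ]), 'ee_rot': array([ 1.13157509e-01,  9.93576873e-01, -5.78814450e-04, -2.02862647e-04]), 'ft_force': array([-0.41532641,  0.14840894, -1.23127386]), 'torque': array([-0.0378046 , -0.01140426,  0.01135131]), 'gripper_force': 0.0, 'grip_width': 1.0021245727926031} 18.700000000000003
```

View pics/side0.png

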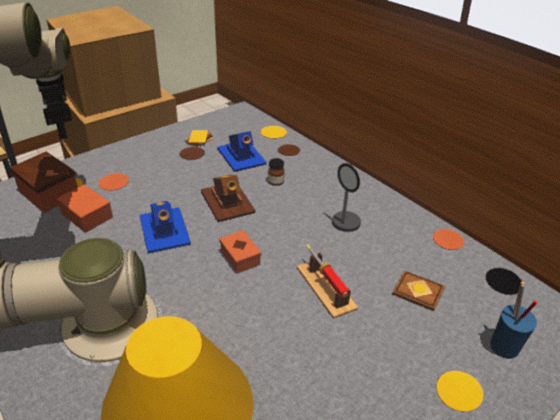

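View pics/top0.png

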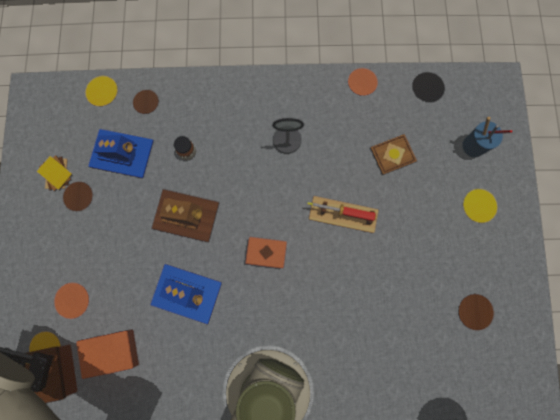

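The side view shows one red-handled gauge at (333,280), a brown stand at (228,190) with blue decoys at (163,222) and (241,148), and the lens at (348,178). In the top view these are the gauge at (357,214), the brown stand at (185,215), blue decoys at (121,153) and (186,293), and the lens at (288,127). I choose the brown stand. Next is one close crop.

```bash
python3 - <<'E'
from h import *
t=load('top');s=load('side')
def c(f,u,v,w,h,k): 
    im=cv2.cvtColor(np.asarray(f['pixels']),cv2.COLOR_RGB2BGR)[v:v+h,u:u+w]
    return cv2.resize(im,None,fx=k,fy=k,interpolation=cv2.INTER_CUBIC)
# each tile 400x300 = 80x60 @5
a=np.vstack([np.hstack([c(t,300,185,80,60,5),c(s,292,242,80,60,5)]),np.hstack([c(t,148,185,80,60,5),c(s,195,165,80,60,5)])])
cv2.imwrite('pics/c1.png',a)
b=np.hstack([c(t,258,105,60,45,6),c(s,318,158,60,75,6)[:270]]);cv2.imwrite('pics/c2.png',np.vstack([np.hstack([c(t,258,105,80,60,5),c(s,310,150,80,60,5)]),np.hstack([c(s,310,180,80,60,5),c(t,148,185,80,60,5)])]))
E
```

```text
(no output)
```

View pics/c1.png

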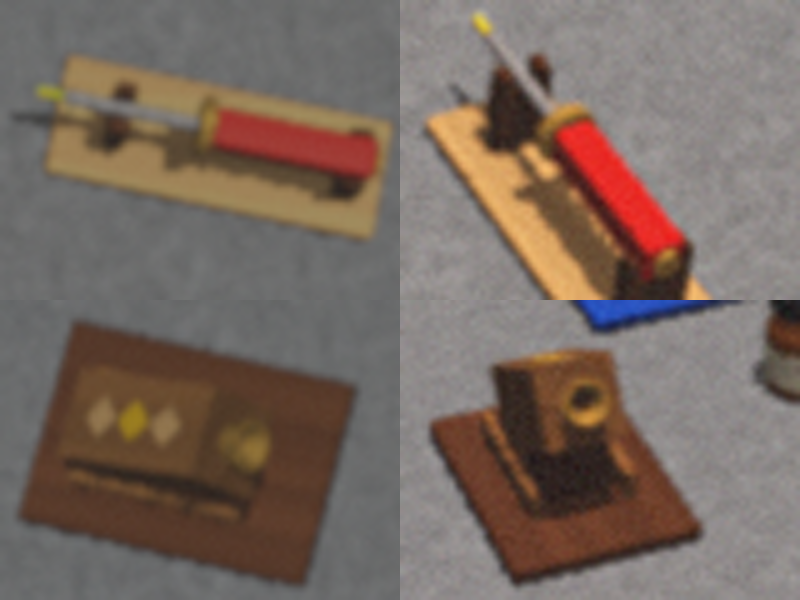

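View pics/c2.png

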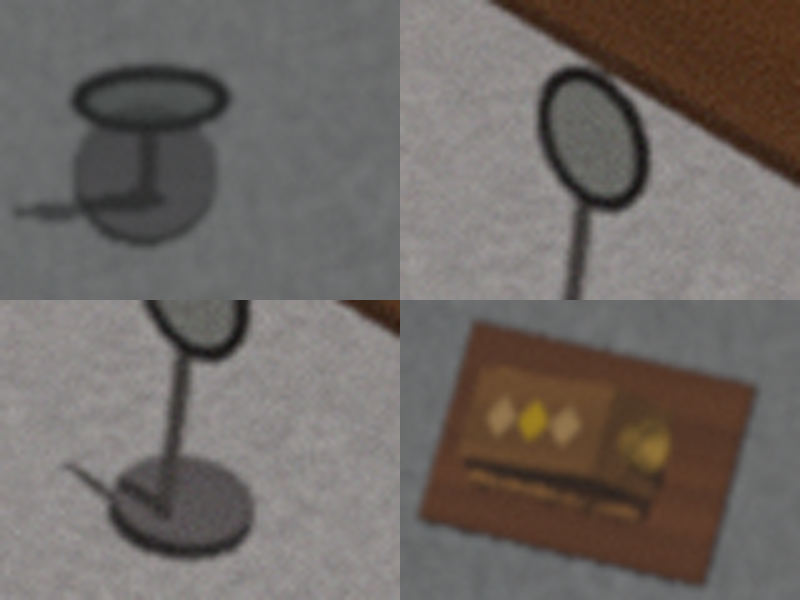

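```bash
cat > fit.py <<'E'
from h import *
from scipy.optimize import least_squares
t=load('top');s=load('side')
T=lambda f,u0,v0,pts,k=5:(f,np.array([[u0+(a+.5)/k-.5,v0+(b+.5)/k-.5] for a,b in pts]))
def rz(p,P): c,q=np.cos(p[3]),np.sin(p[3]); P=np.atleast_2d(np.array(P,float)); return np.c_[p[0]+c*P[:,0]-q*P[:,1],p[1]+q*P[:,0]+c*P[:,1],p[2]+P[:,2]]
def fit(name,obs,p0,fixz=False):
    def r(p): return np.concatenate([(proj(f,rz(p,M))-uv).ravel() for (f,uv),M in obs]+[[(p[2]-p0[2])*(10 if fixz else .05)]])
    o=least_squares(r,p0); print(name,o.x.round(3),'res',o.fun.round(1)); return o.x
if __name__=='__main__':
    G=[[143,0,0],[53,0,0],[-45,0,11],[45,0,11]]
    p0=[350,-230,55,1.4]
    fit('gauge',[(T(t,300,185,[(38,92),(200,125),(374,158),(217,130)]),G),(T(s,292,242,[(78,15),(148,108),(267,262)]),[[143,0,0],[53,0,0],[-47,0,0]])],p0)
    m=[T(t,148,185,[(243,145)]),T(s,195,165,[(187,103)])]
    pm,e=tri(t,m[0][1][0],s,m[1][1][0]); print('mouth tri',pm,e)
    fit('stand',[(T(t,148,185,[(75,22),(355,85),(303,284),(20,218)]),[[60,140,12],[60,-30,12],[-60,-30,12],[-60,140,12]]),(T(s,195,165,[(30,125),(300,230),(115,278)]),[[-60,140,12],[60,-30,12],[-60,-30,12]]),(m[0],[[0,0,97]]),(m[1],[[0,0,97]])],[400,150,0,0.2])
    th=np.linspace(0,2*np.pi,73); C=np.c_[0*th,42*np.cos(th),42*np.sin(th)]
    bb=lambda uv:np.r_[uv.min(0),uv.max(0)]
    bt=T(t,258,105,[(72,65),(230,132)])[1].ravel(); bs=T(s,310,150,[(138,65),(250,210)])[1].ravel()
    def r(p): 
        Q=np.vstack([rz(p,C+[d,0,0]) for d in(-4,4)]); return np.r_[bb(proj(t,Q))-bt,bb(proj(s,Q))-bs,(p[2]-165)*.05]
    o=least_squares(r,[500,-50,165,0]);print('lens',o.x.round(3),o.fun.round(1))
    # foot
    print('foot',onz(t,T(t,258,105,[(145,182)])[1][0],5),onz(s,T(s,310,180,[(182,205)])[1][0],8))
    for n,uv,z in(('jar',(183,146),75),('plaque',(394,155),12),('casket?',(266,252),48),('casket2',(106,354),48)): print(n,onz(t,uv,z))
E
python3 fit.py
```

```text
gauge [ 470.988 -254.972   61.378    1.338] res [-0.4  0.  -0.4  0.3  1.   0.6 -0.4 -0.8 -1.  -1.1  2.   2.4 -0.7 -1.2
  0.3]
mouth tri [474.78170566 180.28931256  93.66008131] 1.500969090017343
stand [ 4.73377e+02  1.76309e+02 -3.58300e+00 -2.47000e-01] res [-0.7 -0.8  0.  -0.3 -0.2  0.6 -1.2  0.1 -0.6 -0.3  0.9 -0.2 -0.3 -0.
  1.6  0.3  0.1  0.9 -0.2]
lens [ 6.91155e+02 -6.62170e+01  1.66210e+02 -6.50000e-02] [-0.5 -0.8  0.5  0.6 -0.3 -0.6  0.1  0.8  0.1]
foot [702.17629911 -65.50225486   5.        ] [706.57163982 -65.67393865   8.        ]
jar [669.42713738 224.55337298  75.        ]
plaque [ 651.76960821 -376.74110892   12.        ]
casket? [373.37655237  -2.36522405  48.        ]
casket2 [108.84781799 424.86826809  48.        ]
```

```bash
python3 - <<'E'
from fit import *
G=[[143,0,0],[53,0,0],[-45,0,11],[45,0,11]]
for fz in(0,1):
  p0=[465,-254,55,1.34]
  fit('gauge',[(T(t,300,185,[(38,92),(200,125),(374,158),(217,130)]),G),(T(s,292,242,[(78,15),(267,262)]),[[143,0,0],[-47,0,0]])],p0,fz)
# colour-based handle centroid
for f,nm,box in((t,'top',(300,185,80,60)),(s,'side',(292,242,90,80))):
  u,v,w,h=box; im=np.asarray(f['pixels'])[v:v+h,u:u+w].astype(int); m=(im[...,0]>110)&(im[...,1]<70)&(im[...,2]<70)
  ys,xs=np.nonzero(m); c=np.array([xs.mean()+u,ys.mean()+v]); print(nm,m.sum(),c,onz(f,c,61), proj(f,[[465,-252,60]]))
th=np.linspace(0,2*np.pi,73); C=np.c_[0*th,42*np.cos(th),42*np.sin(th)]
F=np.c_[1*np.cos(th),np.sin(th),0*th]
bb=lambda uv:(uv.min(0)+uv.max(0))/2
pm,e=tri(t,T(t,258,105,[(151,98.5)])[1][0],s,T(s,310,150,[(194,138)])[1][0]);print('lens tri',pm,e)
from rig import env
print([a for a in dir(env) if a[0]!='_'])
E
```

```text
gauge [ 472.397 -255.991   57.009    1.338] res [-0.1 -0.2 -0.3  0.1  1.   0.4 -0.3 -1.  -0.5  0.2 -0.2  0.1  0.1]
gauge [ 473.003 -255.84    55.003    1.339] res [-0.2 -0.2 -0.4  0.   0.8  0.3 -0.4 -1.1 -0.4  0.7 -0.2  0.5  0. ]
top 230 [359.         213.39130435] [ 472.74421248 -257.06990316   61.        ] [[357.22101029 216.29158969]]
side 255 [335.02745098 279.38823529] [ 473.63784046 -255.52927628   61.        ] [[331.34842884 280.43307521]]
lens tri [691.85317768 -66.40591088 166.16811384] 0.6279703113141406
['PlanningError', 'pinch_z']
```

Gauge is at about (473, -256, 55), heading 1.339 rad. The mouth is at about (474, 178, 97), heading 1.324, and the lens at about (692, -66, 165). Moving over the gauge now.

Emit:
drive_tool:
  steps: [-0.0432,-0.0577,0,0,0,0,0,-0.0432,-0.0577,0,0,0,0,0,-0.0432,-0.0577,0,0,0,0,0,-0.0432,-0.0577,0,0,0,0,0,-0.0432,-0.0577,0,0,0,0,0,-0.0432,-0.0577,0,0,0,0,0,-0.0432,-0.0577,0,0,0,0,0,-0.0432,-0.0577,0,0,0,0,0]
  grip_force: 25

```text
time_s: 0.77
position: [240.1, 270.6, 238.6]
ee_rot: [0.113, 0.994, -0.0, -0.0]
ft_force: [1.5, 0.6, -0.0]
grip_width: 0.999
gripper_force: 0.0
```

Emit:
drive_tool:
  steps: [-0.0432,-0.0577,0,0,0,0,0,-0.0432,-0.0577,0,0,0,0,0,-0.0432,-0.0577,0,0,0,0,0,-0.0432,-0.0577,0,0,0,0,0,-0.0432,-0.0577,0,0,0,0,0,-0.0432,-0.0577,0,0,0,0,0,-0.0432,-0.0577,0,0,0,0,0,-0.0432,-0.0577,0,0,0,0,0]

```text
time_s: 1.43
position: [356.7, 6.6, 238.7]
ee_rot: [0.113, 0.994, 0.0, 0.0]
ft_force: [1.8, 0.2, 0.7]
grip_width: 1.001
gripper_force: 0.0
```

Emit:
drive_tool:
  steps: [-0.0432,-0.0577,0,0,0,0,0,-0.0432,-0.0577,0,0,0,0,0,-0.0432,-0.0577,0,0,0,0,0,-0.0432,-0.0577,0,0,0,0,0,-0.0432,-0.0577,0,0,0,0,0,-0.0432,-0.0577,0,0,0,0,0,-0.0432,-0.0577,0,0,0,0,0,-0.0432,-0.0577,0,0,0,0,0]

```text
time_s: 2.1
position: [473.4, -257.0, 238.3]
ee_rot: [0.113, 0.994, 0.0, -0.0]
ft_force: [1.0, 0.1, -0.1]
grip_width: 0.999
gripper_force: 0.0
```

Emit:
drive_tool:
  steps: [0,0,0,0,0,1,0,0,0,0,0,0,1,0,0,0,0,0,0,1,0,0,0,0,0,0,1,0,0,0,0,0,0,1,0,0,0,0,0,0,1,0,0,0,0,0,0,1,0,0,0,0,0,0,1,0]

```text
time_s: 2.77
position: [473.0, -255.3, 238.4]
ee_rot: [0.51, 0.86, 0.0, -0.0]
ft_force: [0.1, -0.2, 0.1]
grip_width: 0.996
gripper_force: 0.0
```

Emit:
drive_tool:
  steps: [0,0,0,0,0,1,0,0,0,0,0,0,1,0,0,0,0,0,0,1,0,0,0,0,0,0,1,0,0,0,0,0,0,1,0,0,0,0,0,0,1,0,0,0,0,0,0,1,0,0,0,0,0,0,0,0]

```text
time_s: 3.43
position: [473.0, -255.3, 238.4]
ee_rot: [0.784, 0.621, -0.0, -0.0]
ft_force: [-0.5, -1.0, 0.1]
grip_width: 1.002
gripper_force: 0.0
```

```bash
cat >> h.py <<'E'
def delta(pos,heading,pitch=0):
    """tool-frame shift (units of 500mm) and turn (units of 6deg) to grasp-point pose; heading/pitch rad (pitch>0 nose down)"""
    from rig import observe,env
    o=observe(); r=R.from_quat(o['ee_rot'])
    A=R.from_euler('z',heading)*R.from_euler('y',pitch)*R.from_euler('x',np.pi)
    g=o['position']+r.apply([0,0,-env.pinch_z])
    d=np.array(pos)-g
    print('t',o['time_s'],'grasp',g.round(1),'F',np.round(o['ft_force'],1),'w',round(o['grip_width']*88,1),'gf',round(o['gripper_force'],1),'j',np.round(o['joints'],2))
    print('tool shift mm',r.inv().apply(d).round(1),'units',(r.inv().apply(d)/500).round(4),'turn units',((r.inv()*A).as_rotvec(degrees=True)/6).round(3))
    x=r.apply([1,0,0]); print('tool x heading',np.arctan2(x[1],x[0]).round(4),'elev deg',np.degrees(np.arcsin(x[2])).round(2),'y-elev',np.degrees(np.arcsin(r.apply([0,1,0])[2])).round(2))
E
python3 -c "
from h import *
delta([473,-256,55],1.339)"
```

```text
t 3.4333 grasp [ 473.  -255.3  257.1] F [-0.5 -1.   0.1] w 88.2 gf 0.0 j [-0.72  0.36  1.33  0.    1.45 -0.48]
tool shift mm [ -0.8   0.3 202.1] units [-0.0016  0.0006  0.4042] turn units [-0.006 -0.004  0.013]
tool x heading 1.3403 elev deg 0.02 y-elev -0.04
```

Emit:
drive_tool:
  steps: [0,0,0.06,0,0,0,0,0,0,0.06,0,0,0,0,0,0,0.06,0,0,0,0,0,0,0.06,0,0,0,0,0,0,0.06,0,0,0,0,0,0,0.05,0,0,0,0,0,0,0.03,0,0,0,0,0,0,0.022,0,0,0,0]

```text
time_s: 4.1
position: [472.4, -254.8, 35.7]
ee_rot: [0.781, 0.624, -0.0, -0.001]
ft_force: [0.1, -0.6, -0.3]
grip_width: 1.003
gripper_force: 0.0
```

```bash
python3 - <<'E'
from h import *
delta([473,-256,55],1.339)
def c(f,u,v,w,h,k): 
    im=cv2.cvtColor(np.asarray(f['pixels']),cv2.COLOR_RGB2BGR)[v:v+h,u:u+w]
    return cv2.resize(im,None,fx=k,fy=k,interpolation=cv2.INTER_CUBIC)
cv2.imwrite('pics/d1.png',np.hstack([c(grab('top'),300,175,80,70,5),c(grab('side'),280,232,80,70,5)]))
E
```

```text
t 4.1 grasp [ 472.5 -254.9   54.4] F [ 0.1 -0.6 -0.3] w 88.2 gf 0.0 j [-0.72  0.59  1.6  -0.    0.95 -0.49]
tool shift mm [-1.   0.8 -0.6] units [-0.002   0.0015 -0.0011] turn units [-0.025 -0.013  0.083]
tool x heading 1.3476 elev deg 0.08 y-elev -0.15
```

View pics/d1.png

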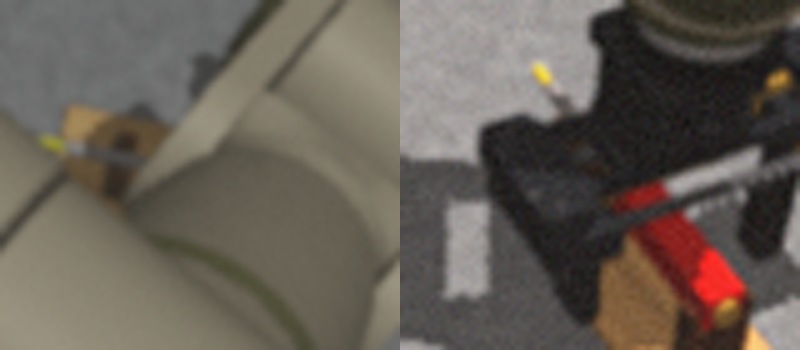

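The handle sits between the open fingers (side crop (680,240)), and the tip is still in the notch. Closing.

Emit:
drive_tool:
  steps: [0,0,0,0,0,0,1,0,0,0,0,0,0,1,0,0,0,0,0,0,1,0,0,0,0,0,0,1,0,0,0,0,0,0,1,0,0,0,0,0,0,1,0,0,0,0,0,0,1,0,0,0,0,0,0,1]
  grip_force: 30

```text
time_s: 4.87
position: [473.1, -255.4, 37.8]
ee_rot: [0.783, 0.623, 0.0, 0.0]
ft_force: [-1.2, 0.4, 0.1]
grip_width: 0.418
gripper_force: 0.0
```

Emit:
drive_tool:
  steps: [0,0,0,0,0,0,1,0,0,0,0,0,0,1,0,0,0,0,0,0,1,0,0,0,0,0,0,1]

```text
time_s: 5.2
position: [473.1, -255.3, 37.8]
ee_rot: [0.783, 0.623, -0.0, 0.0]
ft_force: [-0.7, 0.0, 0.6]
grip_width: 0.249
gripper_force: 30.0
```

Emit:
drive_tool:
  steps: [0,0,-0.01,0,0,0,1,0,0,-0.02,0,0,0,1,0,0,-0.04,0,0,0,1,0,0,-0.06,0,0,0,1,0,0,-0.06,0,0,0,1,0,0,-0.06,0,0,0,1,0,0,-0.05,0,0,0,1,0,0,-0.02,0,0,0,1]

```text
time_s: 5.87
position: [473.7, -255.8, 202.4]
ee_rot: [0.783, 0.623, 0.001, 0.003]
ft_force: [-0.5, -0.5, -1.8]
grip_width: 0.245
gripper_force: 30.0
```

```bash
python3 - <<'E'
from h import *
from fit import fit,T
t=load('top');s=load('side')
import pickle
# pre-mouth: tip 40mm outside mouth along axis
h=1.324; M=np.array([474,178,97]); a=np.array([np.cos(h)*np.cos(np.pi/6),np.sin(h)*np.cos(np.pi/6),-.5])
print('grip pre',(M-a*(143+40)).round(1),'home',(M-a*53).round(1))
delta(M-a*183,h,0)
E
```

```text
grip pre [435.3  24.3 188.5] home [462.8 133.5 123.5]
t 5.8667 grasp [ 473.7 -255.7  221.1] F [-0.5 -0.5 -1.8] w 21.6 gf 30.0 j [-0.72  0.39  1.4   0.    1.35 -0.49]
tool shift mm [ 264.3 -100.5   31.2] units [ 0.5287 -0.201   0.0625] turn units [0.053 0.027 0.193]
tool x heading 1.3442 elev deg -0.17 y-elev 0.32
```

Emit:
drive_tool:
  steps: [0.066,-0.025,0,0,0,0,1,0.066,-0.025,0,0,0,0,1,0.066,-0.025,0,0,0,0,1,0.066,-0.025,0,0,0,0,1,0.066,-0.025,0,0,0,0,1,0.066,-0.025,0,0,0,0,1,0.066,-0.025,0,0,0,0,1,0.066,-0.025,0,0,0,0,1]

```text
time_s: 6.53
position: [434.2, 26.0, 198.6]
ee_rot: [0.783, 0.622, 0.0, 0.0]
ft_force: [0.2, 0.4, -1.6]
grip_width: 0.249
gripper_force: 30.0
```

Emit:
drive_tool:
  steps: [0,0,0,0,-1,0,1,0,0,0,0,-1,0,1,0,0,0,0,-1,0,1,0,0,0,0,-1,0,1,0,0,0,0,-1,0,1,0,0,0,0,0,0,1,0,0,0,0,0,0,1]

```text
time_s: 7.12
position: [435.0, 25.2, 197.7]
ee_rot: [0.756, 0.602, -0.202, 0.16]
ft_force: [-0.0, -0.0, -1.7]
grip_width: 0.247
gripper_force: 30.0
```

```bash
python3 - <<'E'
from h import *
delta([435.3,24.3,188.5],1.324,np.pi/6)
def c(f,u,v,w,h,k): 
    im=cv2.cvtColor(np.asarray(f['pixels']),cv2.COLOR_RGB2BGR)[v:v+h,u:u+w]
    return cv2.resize(im,None,fx=k,fy=k,interpolation=cv2.INTER_CUBIC)
cv2.imwrite('pics/d2.png',np.hstack([c(grab('top'),180,180,80,120,5),c(grab('side'),190,130,80,120,5)]))
E
```

```text
t 7.1167 grasp [437.1  34.3 214. ] F [-0.  -0.  -1.7] w 21.7 gf 30.0 j [ 0.06  0.34  1.59 -0.51  1.39  0.43]
tool shift mm [ 3.9  0.5 27.1] units [0.0077 0.0011 0.0543] turn units [ 0.096 -0.023  0.183]
tool x heading 1.3461 elev deg -29.86 y-elev -0.05
```

View pics/d2.png

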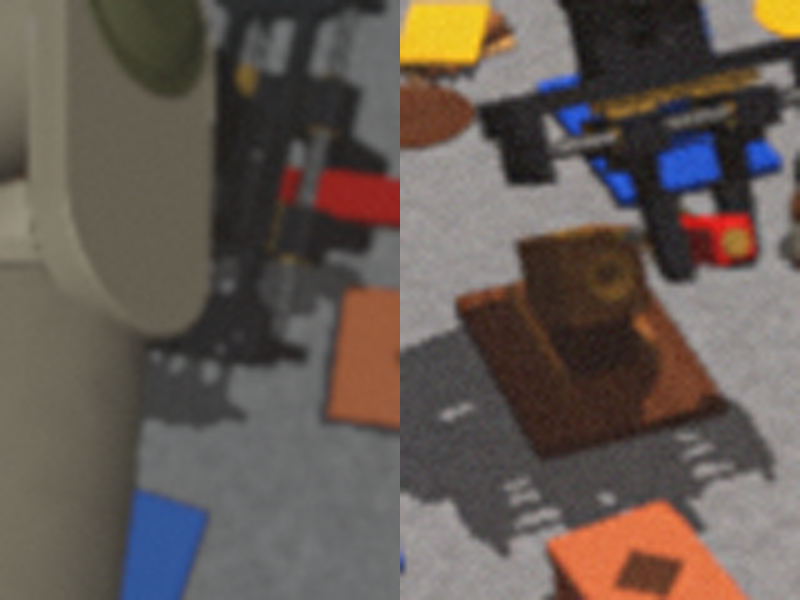

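```bash
cat > m.py <<'E'
from h import *
from fit import fit,T
import sys
E
sed -i "s#pickle.dump(f,open(f'{n}.pkl','wb'))#pickle.dump(f,open(f'{n}.pkl','wb')); import time; pickle.dump(f,open(f'{n}_{int(time.time())}.pkl','wb'))#" h.py
python3 - <<'E'
from h import *
from fit import fit,T
t=load('top');s=load('side')  # same calibration
m=[T(t,148,185,[(243,145)]),T(s,195,165,[(187,103)])]
top=[(T(t,148,185,[(75,22),(355,85),(303,284),(20,218)]),[[60,140,12],[60,-30,12],[-60,-30,12],[-60,140,12]])]
side=[(T(s,195,165,[(30,125),(300,230),(115,278)]),[[-60,140,12],[60,-30,12],[-60,-30,12]])]
p0=[474,178,0,-.247]
fit('all',top+side,p0,1);fit('top',top,p0,1);fit('side',side,p0,1)
print('mouth on z=97 top',onz(t,m[0][1][0],97),'side',onz(s,m[1][1][0],97))
# side crop d2: ring at (212,272) in tile
print('side d2',onz(s,T(s,190,130,[(212,275)])[1][0],97))
E
```

```text
all [ 4.71979e+02  1.73651e+02 -4.00000e-03 -2.47000e-01] res [-0.1 -0.6  0.8 -0.1  0.5  0.9 -0.6  0.4 -0.6 -0.7  1.1 -0.5 -0.3 -0.4
 -0. ]
top [ 4.72659e+02  1.74006e+02 -1.00000e-03 -2.43000e-01] res [-0.4 -0.7  0.6 -0.4  0.5  0.6 -0.7  0.4 -0. ]
side [ 4.70273e+02  1.71711e+02 -1.00000e-03 -2.55000e-01] res [-0.4 -0.4  1.   0.1 -0.6  0.1 -0. ]
mouth on z=97 top [473.52173082 180.04264119  97.        ] side [472.812787   175.86001123  97.        ]
side d2 [474.53602213 178.39565143  97.        ]
```

```bash
cat > m.py <<'E'
from h import *
H=1.324; M=np.array([472.8,176.5,97]); c,s=np.cos(np.pi/6),.5
a=np.array([np.cos(H)*c,np.sin(H)*c,-s]); tz=np.array([-np.cos(H)*s,-np.sin(H)*s,-c])
def pre(tipout,corr=(0,0,0)): delta(M-a*(143+tipout)-1.5*tz+np.array(corr),H,np.pi/6)
E
python3 -c "
from m import *
pre(15)"
```

```text
t 7.2167 grasp [437.1  33.3 214.5] F [ 0.2 -0.8 -1.1] w 21.8 gf 30.0 j [ 0.06  0.34  1.59 -0.51  1.39  0.43]
tool shift mm [28.5 -0.2 26.5] units [ 0.057  -0.0003  0.053 ] turn units [ 0.098 -0.026  0.157]
tool x heading 1.3429 elev deg -29.84 y-elev 0.04
```

Emit:
drive_tool:
  steps: [0,0,0.027,0.09,0,0.18,1,0,0,0.027,0,0,0,1,0,0,0,0,0,0,1,0,0,0,0,0,0,1]

```text
time_s: 7.55
position: [431.7, 10.6, 174.9]
ee_rot: [0.763, 0.593, -0.204, 0.159]
ft_force: [0.3, 0.3, -1.2]
grip_width: 0.246
gripper_force: 30.0
```

```bash
python3 -c "
from m import *
pre(15)"
```

```text
t 7.55 grasp [434.   19.6 191.1] F [ 0.3  0.3 -1.2] w 21.6 gf 30.0 j [ 0.03  0.36  1.64 -0.52  1.33  0.46]
tool shift mm [29.  -0.8 -0.8] units [ 0.0579 -0.0015 -0.0016] turn units [-0.004 -0.011 -0.031]
tool x heading 1.3202 elev deg -29.93 y-elev 0.07
```

Emit:
drive_tool:
  steps: [0.02,-0.0015,-0.0015,0,0,0,1,0.02,0,0,0,0,0,1,0.018,0,0,0,0,0,1,0,0,0,0,0,0,1]

```text
time_s: 7.88
position: [437.6, 37.8, 159.7]
ee_rot: [0.762, 0.594, -0.204, 0.159]
ft_force: [-0.2, -0.0, -1.7]
grip_width: 0.244
gripper_force: 30.0
```

```bash
python3 - <<'E'
from m import *
pre(15)
def c(f,u,v,w,h,k): 
    im=cv2.cvtColor(np.asarray(f['pixels']),cv2.COLOR_RGB2BGR)[v:v+h,u:u+w]
    return cv2.resize(im,None,fx=k,fy=k,interpolation=cv2.INTER_CUBIC)
t,s=grab('top'),grab('side')
cv2.imwrite('pics/d3.png',np.hstack([c(t,180,180,60,75,6),c(s,205,160,60,75,6)]))
print(proj(s,[M-a*15,M]),proj(t,[M-a*15,M]))
E
```

```text
t 7.8833 grasp [439.9  46.9 175.9] F [-0.2 -0.  -1.7] w 21.5 gf 30.0 j [ 0.09  0.4   1.63 -0.51  1.33  0.51]
tool shift mm [-2.7  0.2 -0. ] units [-0.0054  0.0004 -0.0001] turn units [ 0.006 -0.003  0.005]
tool x heading 1.3246 elev deg -29.98 y-elev 0.02
[[233.34301501 185.30239812]
 [231.87131144 185.10116621]] [[201.76041644 214.45206648]
 [197.5250889  213.84509529]]
```

View pics/d3.png

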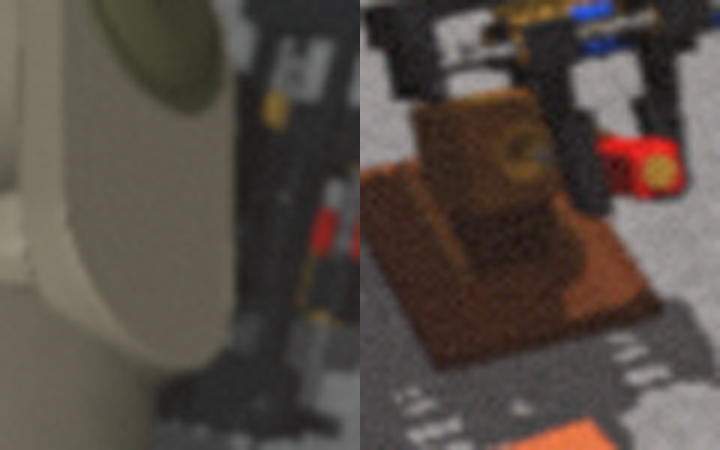

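The side crop shows the ring at (525,152), i.e. pixel (232.1,184.9) against (231.9,185.1) predicted, with the rod pointing straight at it. Advancing.

Emit:
drive_tool:
  steps: [0.012,0,0,0,0,0,1,0.012,0,0,0,0,0,1,0.012,0,0,0,0,0,1,0.012,0,0,0,0,0,1,0,0,0,0,0,0,1]

```text
time_s: 8.4
position: [442.6, 57.1, 147.8]
ee_rot: [0.762, 0.594, -0.204, 0.159]
ft_force: [0.6, 0.5, -1.4]
grip_width: 0.243
gripper_force: 30.0
```

Emit:
drive_tool:
  steps: [0.01,0,0,0,0,0,1,0.01,0,0,0,0,0,1,0.01,0,0,0,0,0,1,0.01,0,0,0,0,0,1,0,0,0,0,0,0,1]

```text
time_s: 8.82
position: [446.8, 73.7, 138.0]
ee_rot: [0.762, 0.593, -0.204, 0.159]
ft_force: [0.7, -0.4, -0.6]
grip_width: 0.248
gripper_force: 30.0
```

```bash
python3 -c "
from m import *
pre(-90)"
```

```text
t 8.8167 grasp [449.1  82.8 154.2] F [ 0.7 -0.4 -0.6] w 21.9 gf 30.0 j [ 0.16  0.46  1.59 -0.49  1.34  0.58]
tool shift mm [59.3  0.  -0.3] units [ 1.186e-01  1.000e-04 -6.000e-04] turn units [ 0.003  0.    -0.007]
tool x heading 1.3231 elev deg -30.0 y-elev 0.04
```

Emit:
drive_tool:
  steps: [0.014,0,0,0,0,0,1,0.014,0,0,0,0,0,1,0.014,0,0,0,0,0,1,0.014,0,0,0,0,0,1,0.014,0,0,0,0,0,1,0.014,0,0,0,0,0,1,0,0,0,0,0,0,1]

```text
time_s: 9.4
position: [455.8, 109.3, 116.7]
ee_rot: [0.762, 0.594, -0.204, 0.159]
ft_force: [-0.8, 0.6, -1.0]
grip_width: 0.248
gripper_force: 30.0
```

```bash
python3 -c "
from m import *
pre(-90)"
```

```text
t 9.4 grasp [458.1 118.4 132.9] F [-0.8  0.6 -1. ] w 21.9 gf 30.0 j [ 0.22  0.53  1.56 -0.48  1.34  0.65]
tool shift mm [16.9  0.1 -0.4] units [ 0.0337  0.0002 -0.0007] turn units [ 0.003  0.001 -0.003]
tool x heading 1.3237 elev deg -30.01 y-elev 0.02
```

Emit:
drive_tool:
  steps: [0.006,0,0,0,0,0,1,0.006,0,0,0,0,0,1,0.006,0,0,0,0,0,1,0.006,0,0,0,0,0,1,0,0,0,0,0,0,1]

```text
time_s: 9.82
position: [458.3, 118.6, 111.3]
ee_rot: [0.762, 0.593, -0.204, 0.159]
ft_force: [-0.6, 0.0, -2.2]
grip_width: 0.242
gripper_force: 30.0
```

Emit:
drive_tool:
  steps: [0.002,0,0,0,0,0,1,0.002,0,0,0,0,0,1,0,0,0,0,0,0,1]

```text
time_s: 10.07
position: [458.7, 120.1, 110.5]
ee_rot: [0.762, 0.593, -0.204, 0.159]
ft_force: [0.0, -1.3, -1.7]
grip_width: 0.25
gripper_force: 30.0
```

Emit:
drive_tool:
  steps: [0.002,0,0,0,0,0,1,0.002,0,0,0,0,0,1,0,0,0,0,0,0,1]

```text
time_s: 10.32
position: [459.2, 121.9, 109.4]
ee_rot: [0.762, 0.593, -0.204, 0.159]
ft_force: [-0.4, -2.1, -1.3]
grip_width: 0.244
gripper_force: 30.0
```

```bash
python3 -c "
from m import *
pre(-90)"
```

```text
t 10.3167 grasp [461.4 130.9 125.6] F [-0.4 -2.1 -1.3] w 21.5 gf 30.0 j [ 0.24  0.55  1.54 -0.47  1.35  0.67]
tool shift mm [ 2.  -0.1 -0.2] units [ 0.004  -0.0002 -0.0004] turn units [ 0.005 -0.001 -0.015]
tool x heading 1.3222 elev deg -30.0 y-elev 0.07
```

Plunger contact (Fy ≈ -2 N); the collar is still a few mm off. Continuing.

Emit:
drive_tool:
  steps: [0.002,0,0,0,0,0,1,0.002,0,0,0,0,0,1,0,0,0,0,0,0,1]

```text
time_s: 10.57
position: [459.5, 123.4, 108.5]
ee_rot: [0.762, 0.593, -0.204, 0.16]
ft_force: [-0.7, -2.5, 0.0]
grip_width: 0.245
gripper_force: 30.0
```

Emit:
drive_tool:
  steps: [0.002,0,0,0,0,0,1,0.002,0,0,0,0,0,1,0,0,0,0,0,0,1]

```text
time_s: 10.82
position: [459.6, 123.4, 108.4]
ee_rot: [0.762, 0.593, -0.206, 0.161]
ft_force: [-2.5, -13.0, 7.1]
grip_width: 0.248
gripper_force: 30.0
```

Collar is home: about 15 N axially and no further advance, at the predicted position. Drawing it out along the axis.

Emit:
drive_tool:
  steps: [0,0,0,0,0,0,1,0,0,0,0,0,0,1,-0.004,0,0,0,0,0,1,-0.02,0,0,0,0,0,1,-0.03,0,0,0,0,0,1,-0.04,0,0,0,0,0,1,-0.04,0,0,0,0,0,1,-0.04,0,0,0,0,0,1]

```text
time_s: 11.48
position: [440.9, 50.8, 151.9]
ee_rot: [0.762, 0.593, -0.204, 0.16]
ft_force: [-0.1, 0.3, -2.0]
grip_width: 0.244
gripper_force: 30.0
```

Emit:
drive_tool:
  steps: [-0.06,0,0,0,0,0,1,-0.06,0,0,0,0,0,1,-0.06,0,0,0,0,0,1,0,0,0,0,1,0,1,0,0,0,0,1,0,1,0,0,0,0,1,0,1,0,0,0,0,1,0,1,0,0,0,0,1,0,1]

```text
time_s: 12.15
position: [422.1, -23.9, 197.1]
ee_rot: [0.789, 0.614, 0.003, 0.001]
ft_force: [-0.4, 0.6, -2.0]
grip_width: 0.25
gripper_force: 30.0
```

```bash
python3 -c "
from m import *
L=np.array([692,-66.3,165]);h=-0.065
delta(L-np.array([np.cos(h),np.sin(h),0])*(60+138),h)"
```

```text
t 12.15 grasp [422.  -24.  215.8] F [-0.4  0.6 -2. ] w 22.0 gf 30.0 j [-0.34  0.2   1.7   0.01  1.24 -0.1 ]
tool shift mm [-11.1  77.2  51.2] units [-0.0221  0.1544  0.1024] turn units [ 9.0000e-03 -6.9000e-02  1.3255e+01]
tool x heading 1.3231 elev deg 0.26 y-elev 0.28
```

Emit:
drive_tool:
  steps: [0,0,0,0,0,0.95,1,0,0,0,0,0,0.95,1,0,0,0,0,0,0.95,1,0,0,0,0,0,0.95,1,0,0,0,0,0,0.95,1,0,0,0,0,0,0.95,1,0,0,0,0,0,0.95,1]

```text
time_s: 12.73
position: [421.7, -23.9, 196.5]
ee_rot: [0.952, 0.306, 0.001, 0.001]
ft_force: [0.9, -0.3, -1.6]
grip_width: 0.247
gripper_force: 30.0
```

Emit:
drive_tool:
  steps: [0,0,0,0,0,0.95,1,0,0,0,0,0,0.95,1,0,0,0,0,0,0.95,1,0,0,0,0,0,0.95,1,0,0,0,0,0,0.95,1,0,0,0,0,0,0.95,1,0,0,0,0,0,0.9,1,0,0,0,0,0,0,1]

```text
time_s: 13.4
position: [421.7, -23.9, 196.4]
ee_rot: [0.999, -0.034, 0.001, 0.0]
ft_force: [0.1, 0.2, -1.3]
grip_width: 0.245
gripper_force: 30.0
```

```bash
python3 - <<'E'
from h import *
L=np.array([692,-66.3,165]);h=-0.065
delta(L-np.array([np.cos(h),np.sin(h),0])*(60+138),h)
E
```

```text
t 13.4 grasp [421.7 -23.9 215.1] F [ 0.1  0.2 -1.3] w 21.5 gf 30.0 j [-0.34  0.2   1.7  -0.    1.24  1.3 ]
tool shift mm [74.5 24.5 50.3] units [0.1489 0.0491 0.1006] turn units [ 0.007 -0.02  -0.029]
tool x heading -0.0681 elev deg 0.12 y-elev 0.04
```

Emit:
drive_tool:
  steps: [0.037,0.012,0.024,0,0,0,1,0.037,0.012,0.024,0,0,0,1,0.037,0.012,0.024,0,0,0,1,0.037,0.012,0.024,0,0,0,1,0,0,0,0,0,0,1,0,0,0,0,0,0,1]

```text
time_s: 13.9
position: [494.3, -52.6, 147.7]
ee_rot: [1.0, -0.031, -0.0, -0.0]
ft_force: [-0.8, -1.0, -1.7]
grip_width: 0.246
gripper_force: 30.0
```

```bash
python3 - <<'E'
from h import *
L=np.array([692,-66.3,165]);h=-0.065; x=np.array([np.cos(h),np.sin(h),0])
delta(L-x*(60+138)+[0,0,1.5],h)
def c(f,u,v,w,h,k): 
    im=cv2.cvtColor(np.asarray(f['pixels']),cv2.COLOR_RGB2BGR)[v:v+h,u:u+w]
    return cv2.resize(im,None,fx=k,fy=k,interpolation=cv2.INTER_CUBIC)
t,s=grab('top'),grab('side')
cv2.imwrite('pics/d4.png',np.hstack([c(t,255,105,66,99,6),c(s,295,155,66,99,6)]))
print(proj(s,[L,L-60*x,L-150*x]),proj(t,[L,L-60*x,L-150*x]))
E
```

```text
t 13.9 grasp [494.3 -52.6 166.4] F [-0.8 -1.  -1.7] w 21.6 gf 30.0 j [-0.34  0.38  1.59 -0.    1.17  1.29]
tool shift mm [ 0.2  0.9 -0.1] units [ 0.0003  0.0017 -0.0002] turn units [-0.     0.001  0.023]
tool x heading -0.0626 elev deg -0.0 y-elev -0.0
[[348.25398202 177.55258496]
 [331.3513564  184.3156509 ]
 [304.46790001 195.07009486]] [[287.8185429  124.31045367]
 [286.8009116  146.39185601]
 [285.22745456 180.42091613]]
```

View pics/d4.png

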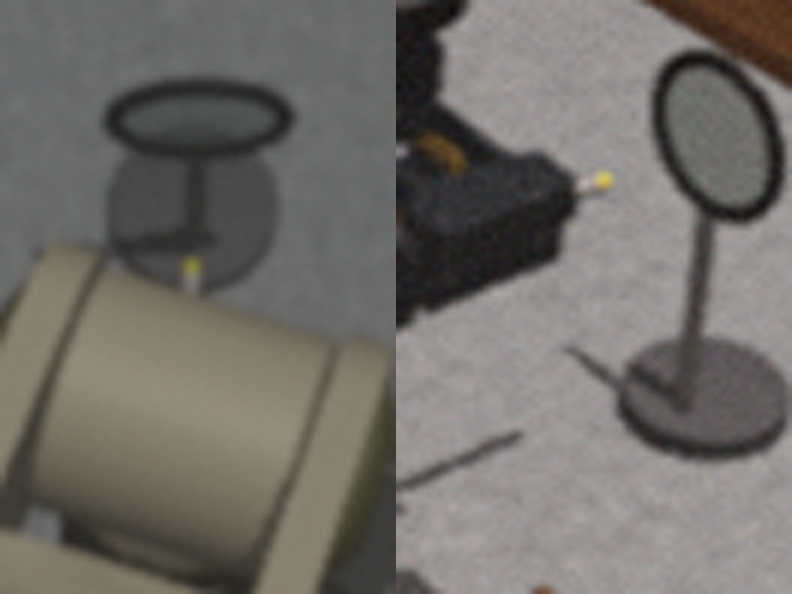

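The top crop puts the tip end at (192,260), pixel (286.6,147.9). The side crop puts it at (611,178), pixel (330.4,184.2). It is on the lens axis and about 3 mm short, and the yellow part is visibly shortened. A small nudge will do.

Emit:
drive_tool:
  steps: [0.003,0.0008,0,0,0,0,1,0.003,0.0008,0,0,0,0,1,0,0,0,0,0,0,1,0,0,0,0,0,0,1,0,0,0,0,0,0,1,0,0,0,0,0,0,1]

```text
time_s: 14.5
position: [497.5, -53.1, 148.2]
ee_rot: [0.999, -0.032, 0.001, 0.0]
ft_force: [0.4, -0.4, -1.7]
grip_width: 0.241
gripper_force: 30.0
```

```bash
python3 - <<'E'
from h import *
t,s=load('top'),load('side')
print('tip before nudge',tri(t,(286.6,147.9),s,(330.4,184.25)),'lens',tri(t,(287.75,124.2),s,(348.25,177.1)))
L=np.array([692,-66.3,165]);h=-0.065; x=np.array([np.cos(h),np.sin(h),0])
delta(L-x*(60+135)+[0,0,1.5],h)
t,s=grab('top'),grab('side')
for f,n,(u,v,w,h) in((t,'top',(280,135,16,25)),(s,'side',(318,175,25,16))):
    hsv=cv2.cvtColor(np.ascontiguousarray(np.asarray(f['pixels'])[v:v+h,u:u+w]),cv2.COLOR_RGB2HSV)
    ys,xs=np.nonzero((hsv[...,1]>110)&(hsv[...,0]>18)&(hsv[...,0]<40)); print(n,len(xs),xs.mean()+u,ys.mean()+v,xs.max()+u,ys.min()+v)
    globals()[n]=(xs.mean()+u,ys.mean()+v)
print('yellow centroid',tri(t,top,s,side))
E
```

```text
tip before nudge (array([628.04691052, -62.07713931, 166.54648039]), np.float64(1.0728040060851447)) lens (array([691.82124637, -66.1415305 , 166.43675964]), np.float64(0.16349938822467414))
t 14.5 grasp [497.5 -53.1 166.9] F [ 0.4 -0.4 -1.7] w 21.2 gf 30.0 j [-0.34  0.38  1.58  0.    1.18  1.29]
tool shift mm [-0.   0.5  0.4] units [-0.0001  0.001   0.0008] turn units [ 0.003 -0.013  0.005]
tool x heading -0.0644 elev deg 0.08 y-elev 0.02
top 4 286.5 147.5 287 147
side 4 330.5 184.5 331 184
yellow centroid (array([629.34168257, -61.7010888 , 165.09323062]), np.float64(0.4688865165333239))
```

```bash
python3 -c "
from rig import job
print(job.finish_job())"
```

```text
the job is handed in; nothing more can be done
None
```

The job is handed in at about 14.6 s. The collar was seated against the brass rim (about 15 N, no further advance) and the rod drawn out. The gauge is held level and clear of everything, its tip still pushed in about 8 mm, centred on the lens about 60 mm in front of it by camera measurement.

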